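Exercise a stored position switch on the hand-cranked rig

ROBOT

A 6-joint arm with a two-finger parallel gripper is mounted at the origin on the work surface. World frame = base frame: x ahead of the robot, y to its left, z up, the work surface at z = 0. Lengths are in m, angles in degrees, forces in N, time in s.
With the tool pointing down it reaches from about 0.3 to 0.75 m from the base axis. Payload 8.5 kg.
Tool frame: the origin (TCP) lies midway between the tips of the shut fingers; the grasp point (between the pads) lies 19 mm behind it (env.hold_point_z is the distance from the TCP to the grasp point, in m); z points along the fingers, y is the line along which they close (so a half turn about z gives the same grasp; the last joint's range is limited). The gripper opens to 85 mm and grips with 20 to 120 N. Pads are 22 mm wide; open, the fingers measure 114 mm over their backs; the gripper's body (76 mm by 85 mm) begins 54 mm behind the grasp point. The pads swing forward as they close: fully open they stand 13 mm farther back than shut.
Start: joints at [-76.106, 21.807, 74.336, -0, 83.858, -12.336], TCP at [0.243, -0.493, 0.231] pointing down, gripper open.
Joint ranges: [-178.18, 178.18], [-50.72, 133.34], [12.68, 142.11], [-81.47, 261.47], [9.98, 163.14], [-165.26, 165.26]. Speed limits (degrees/s): [136.94, 136.94, 180, 180, 180, 180].

INTERFACE

Orientations are given as a 3x3 rotation matrix whose columns are the frame's x, y, z axes.
In Python, from rig import observe, get_image, camera_info, env gives the robot as it stands.
- The arm moves only by the tool drive_tool, never from a script. Its arguments are lists of equal length, an entry for each row: "offset": the shift along the tool's x, y, z in units of 40 mm (1.0 is 40 mm), a list of three; "turn": the turn, a rotation vector about the tool's x, y, z in units of 6 degrees (1.0 is 6 degrees), a list of three; "hand": the opening, from 0 (shut) to 1 (fully open). A call has exactly 10 rows; each row shifts and turns the commanded pose from where the row before left it, along the tool's axes as they then stand; what a row does not reach is not made up. A row lasts 1/8 s, in which the tool goes at most 62.5 mm and 10.7 degrees, less where a joint would pass 70% of its speed; a pose out of reach is approached as far as the arm can. A call is refused whole if a number of a shift passes 1 or a number of a turn 1, either way. A call with a gripper value outside its range is refused whole. The fingers move at their own pace and stop on an object; "newtons" is the grip in N (left out, the last holds). Time passes only in rows, so rows that do not move let the fingers close, or fill a call up. It gives the time, the measured TCP pose, the force, the opening and the grip force at its end, in the units of the state.
- observe(): the state, without advancing time (a new reading comes with each control period).
- get_image(name): name is "side" or "top" or "wrist"; returns the picture (384x512x3 uint8, blue, green, red); there is no depth.
- camera_info(name): a dict with "fx", "fy", "cx", "cy" (pixels), "world_to_cam" (4x4, takes a point from world to camera coordinates). Camera axes: x right, y down, z forward; pixel columns grow to the right and rows downward; lengths in m; the calibration is good to about 2 mm. A picture is of the moment at which its call begins: read the wrist's pose just before it. camera_info takes no time and is no camera call; for the wrist camera it gives the pose at the moment of the call.
- env.close_job(): hands the job in; it is judged then, once.
The state is a dict: "time_s": time; "q": joint angles; "qvel": joint speeds; "joint_efforts": joint torques, N m; "position": TCP position; "tool_rot": TCP orientation; "ft_force": force on the tool from outside, world axes, zero at the start; "wrist_torque": the same for the moment, N m; "grip_width": finger opening in m; "gripper_force": force on a finger pad.
Only numpy, scipy, OpenCV 4.12 (cv2) and the standard library are available. Lean on these libraries where they do the work, as an engineer would, in place of code of your own. Each camera call takes 0.05 s, during which the arm holds its last target. There are 200 camera calls.

TASK

Before it is issued, the plunger switch (not the one with the roller arm) has to be exercised: lay it in the nest of the hand-cranked rig, cover up, with its plunger facing the ram. Then, by the wheel's handle, crank three full turns clockwise as seen from above, at a calm, even pace of some five seconds a turn: push steadily through the heavy point where the ram drives the plunger in, and do not let the spring run the wheel back or throw it forward. Stop after the third stroke with the ram drawn fully back, let go, and leave the switch in the nest and the other things where they are.

Things in the scene. Friction and masses are not known exactly. Their poses are not given: they have to be found in the camera images.
- plunger_switch_mid (a point): Centre of the housing of the plunger switch, which lies on its back: a metal block 76 mm long (x), 40 wide (y), 42 high (z up, grey cover with 3 mm screws on top), 0.3 kg; this point 21 mm above its underside. At its +x end a head 24 mm long, 36 x 36 mm, out of which a straight steel plunger, 12 mm thick, sticks along +x to 78 mm from this point; no roller.
- plunger (a joint): How far the plunger is pushed in, m: 0 out, at most 0.013; spring 15 N at 0, rising 3 N per mm. A full turn of the wheel pushes it in about 10 mm.
- roller_switch_mid (a point): Centre of the housing of the other switch (same 76 x 40 x 42 mm block), which has a flat lever with a black roller on its head at +x, reaching 104 mm from this point. To be left alone.
- nest (a point): Where that centre belongs on the rig, 56 mm above the bench. x points away from the wheel to the back stop: the plunger must point to -x, to the ram. Floor strip 72 x 28 mm, 35 mm above the bench; four corner guide posts, 47 mm apart across y, flared tops 56 mm above the bench; 47 mm along x between the posts of a side is open for fingers down to the base plate (12 mm above the bench).
- wheel_axis (a point): On the upright axis of the handwheel (140 mm in diameter, top of rim 110 mm and of hub 117 mm above the bench), 140 mm above the bench; its axes are those of the nest: x from the wheel to the nest, which is 236 mm away. The rig is fixed to the bench.
- grip (a point): Where to take the revolving handle on the wheel's rim: black, upright, 26 mm in diameter, from 113 to 167 mm above the bench, this point at 143 mm and 62 mm from the wheel axis. The handle spins freely on its own pin, so it may be held fast while the wheel turns.
- wheel (a joint): Turn of the wheel, rad, growing clockwise seen from above, endless. At 0, 2 pi, 4 pi, 6 pi the handle points from the wheel axis straight away from the nest, the ram fully back (starts within 0.5 of 0); at pi, 3 pi, 5 pi handle to the nest, ram fully forward. About 1 N at the handle, but up to 7 N over the 60 degrees before full forward; over the 60 after, the spring drives the wheel on.
- ram_face (a point): Centre of the round face (22 mm) of the ram, 56 mm above the bench; it moves along the nest's x; with the ram drawn back it is 104 mm from the nest point, 26 mm short of the tip of the plunger of a switch in the nest.
- project_box_top (a point): Top centre of a closed aluminium project box, 78 x 163 x 59 mm, a bystander.
- tub_top (a point): Top centre of a closed clear plastic tub, 120 x 160 x 75 mm, a bystander.
- screwdriver_grip (a point): Grip of a screwdriver lying on the bench, a bystander.
- plunger_tip (a point): Centre of the plunger's outer end, moves in with it; frame as the switch's.
- back_stop (a point): Top of the nest's back stop, 68 mm above the bench, in the middle of its face, which is 39 mm from the nest point in x; the stop is 74 mm wide. The ram pushes the switch back against it by itself, so the switch may be laid down up to 8 mm short of its place.

How it is judged:
By the outcome, as a careful person would: the job done as asked, in the order asked, and still so for the second after the job is handed in, with the robot touching nothing.
It also fails if it takes over 72 s, if anything falls off the work surface, if the arm or the gripper's body presses on something with over 40 N, if the wrist force passes 120 N, or if a joint passes its speed limit or range.

## Working session

There is one attempt and no reset: what is moved stays moved. The work goes in short steps, Python scripts to look and compute and a tool call to move; the robot and the scene stay as the last step left them, time stands still between calls to the robot, and variables do not carry over. Pictures are saved under pics/ and viewed, at most 10 in all, crops included, and the job is handed in when it is done.

Besides the shell and the picture viewer there is one more tool, called as name(argument=value, ...), one argument or row to a line, values as JSON. drive_tool: Moves the arm, as the interface text tells. Its arguments: {"type":"object","properties":{"offset":{"type":"array"},"turn":{"type":"array"},"hand":{"type":"array"},"newtons":{"type":"number"}},"required":["offset","turn","hand"]}

```bash
mkdir -p pics; ls; python3 - <<'E'
from rig import *
import cv2
s=observe();print(s)
for n in("side","top"):
    cv2.imwrite(f"pics/{n}1.png",cv2.resize(get_image(n),(800,600)))
    c=camera_info(n);print(n,c)
E
```

```text
pics
{'time_s': 0.0, 'q': array([-7.61063404e+01,  2.18423707e+01,  7.43855505e+01, -1.99360718e-04,
        8.38572525e+01, -1.23363745e+01]), 'qvel': array([ 0.0426356 ,  0.01290237, -0.06099756, -0.04711089,  0.09152099,
       -0.00418602]), 'joint_efforts': array([ 3.21061680e-05, -4.48465097e+01, -2.31282020e+01, -1.77760821e-04,
        4.71993175e-03,  1.06841959e-06]), 'position': array([ 0.24300704, -0.49307839,  0.23069415]), 'tool_rot': array([[ 8.97026703e-01,  4.41976204e-01, -3.60312007e-04],
       [ 4.41976239e-01, -8.97025598e-01,  1.44223706e-03],
       [ 3.14225367e-04, -1.45297450e-03, -9.99998895e-01]]), 'ft_force': array([ 0.21412128,  0.27901372, -0.46017118]), 'wrist_torque': array([ 0.00878249, -0.00525145,  0.0509191 ]), 'gripper_force': 0.0, 'grip_width': 0.08545412048643448}
side {'fx': 347.08229271641346, 'fy': 347.08229271641346, 'cx': 255.47866347553412, 'cy': 194.08770271651954, 'world_to_cam': array([[-0.99391614, -0.11000365,  0.00546922,  0.57293838],
       [-0.05999116,  0.49905703, -0.8644901 ,  0.09504317],
       [ 0.09236761, -0.85955877, -0.50262008,  0.8912124 ],
       [ 0.        ,  0.        ,  0.        ,  1.        ]])}
top {'fx': 467.44710702019745, 'fy': 467.44710702019745, 'cx': 256.5944710679226, 'cy': 193.2169757310898, 'world_to_cam': array([[-0.00745088, -0.99973945, -0.0215759 ,  0.06325386],
       [-0.98928802,  0.0105152 , -0.14559753,  0.57455435],
       [ 0.14578647,  0.02025995, -0.98910861,  1.285103  ],
       [ 0.        ,  0.        ,  0.        ,  1.        ]])}
```

View pics/side1.png

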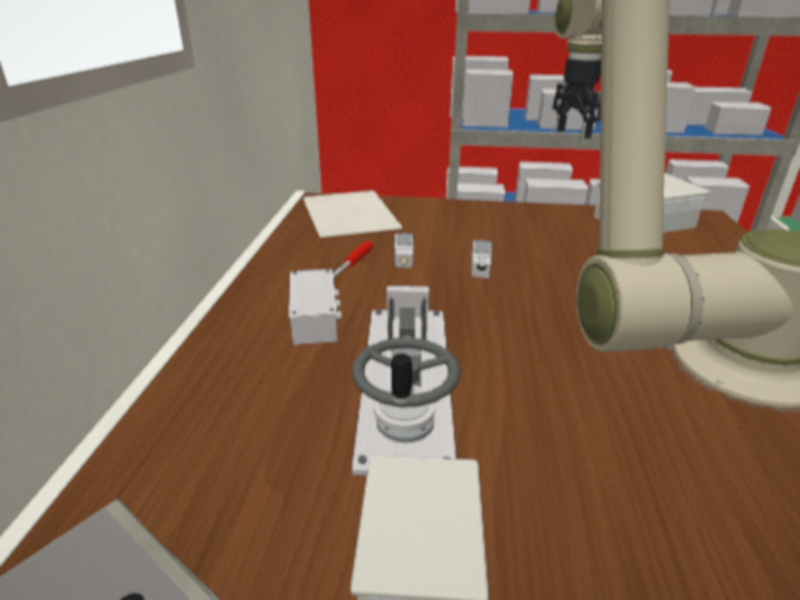

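View pics/top1.png

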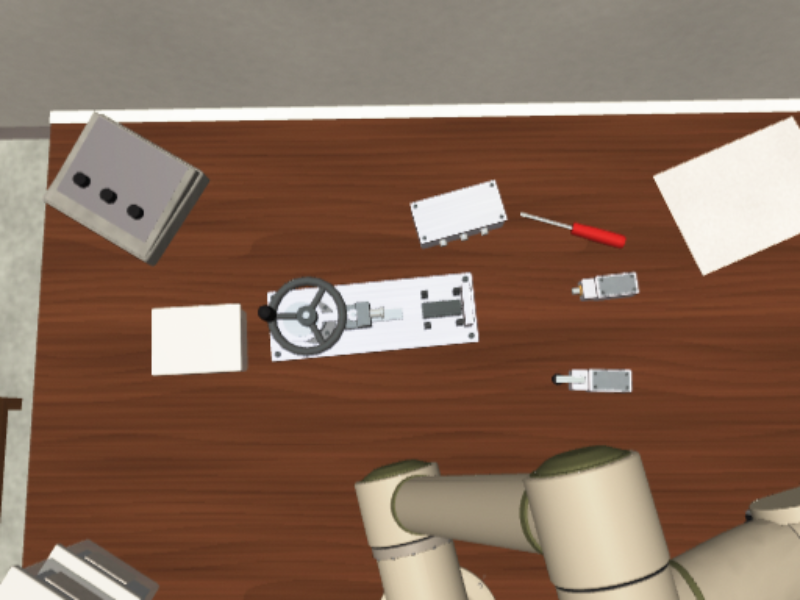

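The top view shows the plunger switch at (608,286), its brass plunger tip at (577,291) facing +y. The roller switch (black roller) is at (600,380). The wheel hub is at (307,316), its handle at (266,312), and the nest at (442,308).

```bash
cat > h.py <<'E'
from rig import *
import cv2, numpy as np
def ray(n,u,v,z,c=None):
    c=c or camera_info(n); M=c["world_to_cam"]; R=M[:3,:3]; o=-R.T@M[:3,3]
    d=R.T@np.array([(u-c["cx"])/c["fx"],(v-c["cy"])/c["fy"],1]); return o+d*(z-o[2])/d[2]
def proj(n,p,c=None):
    c=c or camera_info(n); q=c["world_to_cam"][:3,:3]@p+c["world_to_cam"][:3,3]
    return np.array([c["fx"]*q[0]/q[2]+c["cx"],c["fy"]*q[1]/q[2]+c["cy"]])
def crop(n,x0,y0,w,h,k,f):
    cv2.imwrite(f,cv2.resize(get_image(n)[y0:y0+h,x0:x0+w],None,fx=k,fy=k,interpolation=cv2.INTER_CUBIC))
E
python3 - <<'E'
from h import *
crop("top",160,165,160,70,5,"pics/c1.png")
crop("top",340,165,80,50,10,"pics/c2.png")
E
```

```text
(no output)
```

View pics/c1.png

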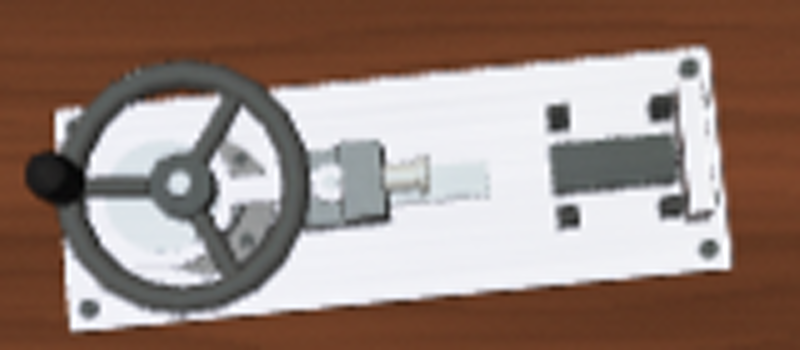

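View pics/c2.png

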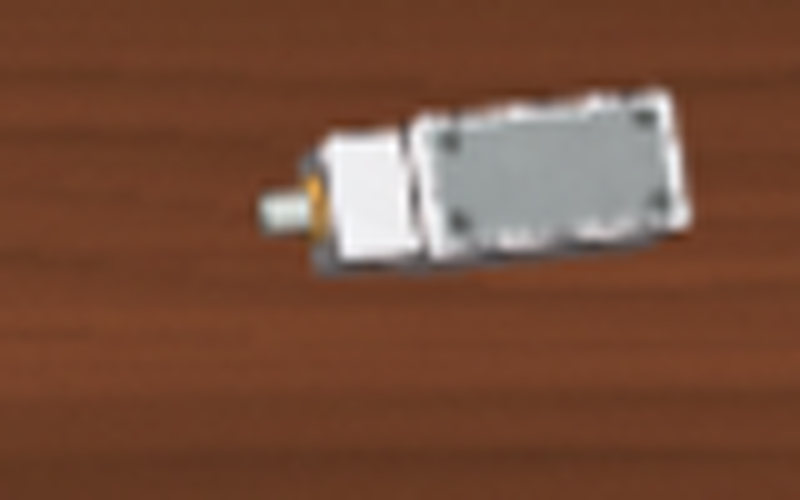

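Crop 1 shows the hub at (180,184), the handle top at (52,178), and the post tops at (558,117), (662,107), (568,216) and (671,207). Crop 2 shows the cover corners at (415,117), (665,92), (690,222) and (437,257), and the plunger tip at (262,213).

```bash
python3 - <<'E'
from h import *
np.set_printoptions(precision=4,suppress=True)
P=lambda x,y,x0,y0,k,z: ray("top",(x+.5)/k-.5+x0,(y+.5)/k-.5+y0,z)
A=lambda x,y,z:P(x,y,160,165,5,z)
B=lambda x,y,z:P(x,y,340,165,10,z)
hub=A(180,184,.117);hd=A(52,178,.167)
po=np.array([A(*p,.056) for p in[(558,117),(662,107),(568,216),(671,207)]])
print("hub",hub,"handle",hd,"r",np.linalg.norm((hd-hub)[:2]))
print("posts",po,po.mean(0),"sp",[np.linalg.norm(po[a]-po[b]) for a,b in((0,1),(2,3),(0,2),(1,3))])
co=np.array([A(*p,.012) for p in[(55,108),(706,46),(731,267),(72,330)]]);print("plate",co)
d=(co[1]-co[0]+co[2]-co[3]);ang=lambda v:np.degrees(np.arctan2(v[1],v[0]))
print("plate ang",ang(d), ang(co[1]-co[0]),ang(co[2]-co[3]),"posts",ang(po[1]-po[0]),ang(po[3]-po[2]),"hub-handle",ang(hub-hd))
u=d/np.linalg.norm(d);print("236 from hub",hub+.236*u, "hub-nest dist",np.linalg.norm((po.mean(0)-hub)[:2]))
cv=np.array([B(*p,.042) for p in[(415,117),(665,92),(690,222),(437,257)]])
sc=np.array([B(*p,.044) for p in[(449,140),(646,117),(660,200),(459,221)]])
tip=B(262,213,.021)
print("cover",cv.mean(0),[np.linalg.norm(cv[i]-cv[i-1]) for i in range(4)],"screws",sc.mean(0),"tip",tip)
for v in(cv,sc):print("sw ang",ang(v[0]-v[1]+v[3]-v[2]),ang(tip-v.mean(0)),np.linalg.norm((tip-v.mean(0))[:2]))
c=camera_info("wrist");print(c)
E
```

```text
hub [0.5437 0.2202 0.117 ] handle [0.541  0.2788 0.167 ] r 0.05863250323426031
posts [[ 0.5876  0.0166  0.056 ]
 [ 0.5926 -0.042   0.056 ]
 [ 0.5314  0.0116  0.056 ]
 [ 0.5359 -0.046   0.056 ]] [ 0.5619 -0.0149  0.056 ] sp [np.float64(0.05878221320259718), np.float64(0.057799441424065505), np.float64(0.05633994620913542), np.float64(0.056834426284874055)]
plate [[ 0.6031  0.3101  0.012 ]
 [ 0.6355 -0.0708  0.012 ]
 [ 0.506  -0.0824  0.012 ]
 [ 0.4732  0.2978  0.012 ]]
plate ang -85.09312281615844 -85.12466027966771 -85.06152605235432 posts -85.06106252229513 -85.54394826892847 hub-handle -87.31217775064509
236 from hub [ 0.5639 -0.0149  0.117 ] hub-nest dist 0.23588980368054568
cover [ 0.6039 -0.3337  0.042 ] [np.float64(0.0405204480780712), np.float64(0.07121668106869068), np.float64(0.03778290261126767), np.float64(0.07220060997356993)] screws [ 0.6043 -0.3337  0.044 ] tip [ 0.5964 -0.256   0.021 ]
sw ang 96.2647835081142 95.5390146163579 0.07804250586161568
sw ang 95.77110735827046 95.79396527489112 0.0780541149276184
{'fx': 320.18832125134844, 'fy': 320.18832125134844, 'cx': 256.3111941539668, 'cy': 199.42307364524265, 'world_to_cam': array([[ 0.4426, -0.8967, -0.0015, -0.5495],
       [-0.8479, -0.419 ,  0.3249, -0.042 ],
       [-0.2919, -0.1425, -0.9458,  0.3814],
       [ 0.    ,  0.    ,  0.    ,  1.    ]])}
```

drive_tool(
  offset=[
    [0.98,0.04,0],
    [0.98,0.04,0],
    [0.98,0.04,0],
    [0.98,0.04,0],
    [0.99,0.04,0],
    [0.99,0.04,0],
    [0.99,0.04,0],
    [0.99,0.04,0],
    [0.99,0.04,0],
    [0.99,0.04,0],
  ],
  turn=[
    [0,0,0],
    [0,0,0],
    [0,0,0],
    [0,0,0],
    [0,0,0],
    [0,0,0],
    [0,0,0],
    [0,0,0],
    [0,0,0],
    [0,0,0],
  ],
  hand=[1,1,1,1,1,1,1,1,1,1],
  newtons=60,
)

```text
time_s: 1.45
position: [0.605, -0.3327, 0.231]
tool_rot: [[0.897, 0.442, -0.0], [0.442, -0.897, 0.0], [-0.0, -0.0, -1.0]]
ft_force: [0.2, -0.1, 0.2]
grip_width: 0.0856
gripper_force: 0.0
```

drive_tool(
  offset=[
    [0,0,0.3],
    [0,0,0.3],
    [0,0,0.3],
    [0,0,0.3],
    [0,0,0.3],
    [0,0,0.3],
    [0,0,0.3],
    [0,0,0.3],
    [0,0,0.3],
    [0,0,0.3],
  ],
  turn=[
    [0,0,-1],
    [0,0,-1],
    [0,0,-1],
    [0,0,-1],
    [0,0,-1],
    [0,0,-1],
    [0,0,-1],
    [0,0,-1],
    [0,0,-1],
    [0,0,-1],
  ],
  hand=[1,1,1,1,1,1,1,1,1,1],
)

```text
time_s: 2.7
position: [0.6038, -0.3333, 0.1106]
tool_rot: [[0.062, 0.998, -0.0], [0.998, -0.062, 0.0], [0.0, -0.001, -1.0]]
ft_force: [0.7, -1.1, -1.0]
grip_width: 0.0856
gripper_force: 0.0
```

```bash
python3 - <<'E'
from h import *
c=camera_info("wrist")
im=get_image("wrist");cv2.imwrite("pics/w1.png",im)
P=np.array([.604,-.3335,.042]);a=np.radians(95.8);d=np.array([np.cos(a),np.sin(a),0]);e=np.array([-d[1],d[0],0])
for i in(-1,1):
  for j in(-1,1):print(i,j,proj("wrist",P+i*.038*d+j*.02*e,c).round(1))
print(proj("wrist",P+.078*d-[0,0,.021],c))
E
```

```text
-1 -1 [290.5 258.1]
-1 1 [237.6 265.8]
1 -1 [275.9 158.6]
1 1 [217.2 168.1]
[237.4132941  100.83419635]
```

View pics/w1.png

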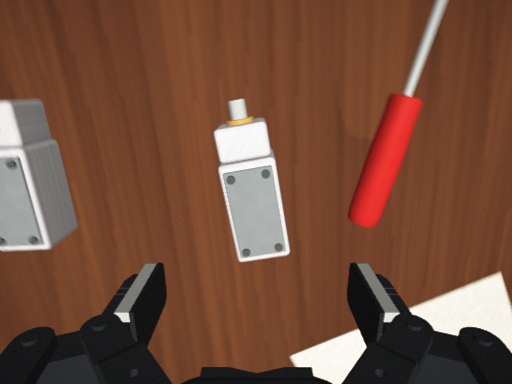

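The wrist view shows the switch at corners (220,167) to (290,252) and the tip at (236,100). This matches the prediction to within about 2 mm. I'll descend and grasp.

drive_tool(
  offset=[
    [0,0,0.2],
    [0,0,0.3],
    [0,0,0.3],
    [0,0,0.3],
    [0,0,0.3],
    [0,0,0.3],
    [0,0,0.3],
    [0,0,0.3],
    [0,0,0.2],
    [0,0,0.06],
  ],
  turn=[
    [0,0,-0.8],
    [0,0,-0.77],
    [0,0,0],
    [0,0,0],
    [0,0,0],
    [0,0,0],
    [0,0,0],
    [0,0,0],
    [0,0,0],
    [0,0,0],
  ],
  hand=[1,1,1,1,1,1,1,1,1,1],
)

```text
time_s: 4.0
position: [0.6038, -0.3333, 0.0083]
tool_rot: [[-0.098, 0.995, -0.001], [0.995, 0.098, 0.0], [0.0, -0.0, -1.0]]
ft_force: [-0.7, -0.0, -0.3]
grip_width: 0.0852
gripper_force: 0.0
```

drive_tool(
  offset=[
    [0,0,0],
    [0,0,0],
    [0,0,0],
    [0,0,0],
    [0,0,0],
    [0,0,0],
    [0,0,0],
    [0,0,0],
    [0,0,0],
    [0,0,0],
  ],
  turn=[
    [0,0,0],
    [0,0,0],
    [0,0,0],
    [0,0,0],
    [0,0,0],
    [0,0,0],
    [0,0,0],
    [0,0,0],
    [0,0,0],
    [0,0,0],
  ],
  hand=[0.7,0.6,0.5,0.4,0.3,0.2,0.1,0,0,0],
  newtons=60,
)

```text
time_s: 5.25
position: [0.6041, -0.3336, 0.0095]
tool_rot: [[-0.098, 0.995, 0.001], [0.995, 0.098, -0.001], [-0.001, 0.0, -1.0]]
ft_force: [-1.7, 0.4, 4.7]
grip_width: 0.039
gripper_force: 61.8
```

drive_tool(
  offset=[
    [0,0,-0.1],
    [0,0,-0.2],
    [0,0,-0.3],
    [0,0,-0.3],
    [0,0,-0.3],
    [0,0,-0.3],
    [0,0,-0.3],
    [0,0,-0.3],
    [0,0,-0.2],
    [0,0,-0.1],
  ],
  turn=[
    [0,0,0],
    [0,0,0],
    [0,0,0],
    [0,0,0],
    [0,0,0],
    [0,0,0],
    [0,0,0],
    [0,0,0],
    [0,0,0],
    [0,0,0],
  ],
  hand=[0,0,0,0,0,0,0,0,0,0],
)

```text
time_s: 6.5
position: [0.604, -0.3334, 0.1054]
tool_rot: [[-0.098, 0.995, 0.0], [0.995, 0.098, -0.0], [-0.0, 0.0, -1.0]]
ft_force: [-0.1, 0.6, -2.9]
grip_width: 0.0391
gripper_force: 60.9
```

drive_tool(
  offset=[
    [0.3,-0.02,0],
    [0.7,-0.02,0],
    [1,-0.02,0],
    [1,-0.03,0],
    [1,-0.03,0],
    [1,-0.03,0],
    [1,-0.02,0],
    [1,-0.02,0],
    [0.8,-0.02,0],
    [0.3,-0.02,0],
  ],
  turn=[
    [0,0,0],
    [0,0,0],
    [0,0,0],
    [0,0,0],
    [0,0,0],
    [0,0,0],
    [0,0,0],
    [0,0,0],
    [0,0,0],
    [0,0,0.12],
  ],
  hand=[0,0,0,0,0,0,0,0,0,0],
)

```text
time_s: 7.75
position: [0.562, -0.0098, 0.1047]
tool_rot: [[-0.088, 0.996, -0.001], [0.996, 0.088, 0.0], [0.0, -0.001, -1.0]]
ft_force: [-0.1, -1.4, -2.8]
grip_width: 0.0388
gripper_force: 61.0
```

```bash
python3 - <<'E'
from h import *
np.set_printoptions(precision=4,suppress=True)
s=observe();print(s["position"],s["tool_rot"],s["grip_width"],s["ft_force"])
w=get_image("wrist");t=get_image("top")
t=cv2.resize(t[160:240,200:300],None,fx=4.8,fy=4.8,interpolation=cv2.INTER_CUBIC)
cv2.imwrite("pics/n1.png",np.hstack([cv2.resize(w,(320,240)) if 0 else w[:,100:412],t[:384]]))
E
```

```text
[ 0.562  -0.0098  0.1047] [[-0.0875  0.9962 -0.0009]
 [ 0.9962  0.0875  0.0004]
 [ 0.0004 -0.0009 -1.    ]] 0.038822458905555246 [-0.0933 -1.4112 -2.7931]
```

View pics/n1.png

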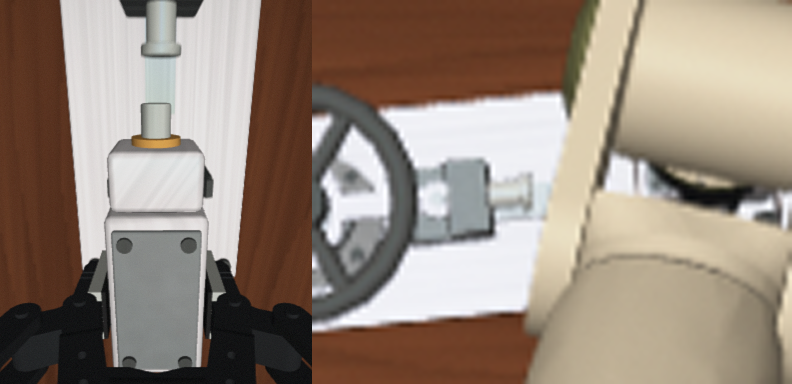

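The wrist view shows the held switch with its plunger axis at u≈156 and the ram at u≈160 (local; full = +100). One post shows only on the right. I'll compute the lateral offset.

```bash
python3 - <<'E'
from h import *
np.set_printoptions(precision=4,suppress=True)
c=camera_info("wrist")
im=get_image("wrist")
cv2.imwrite("pics/wr.png",im)
g=cv2.cvtColor(im,6).astype(int)
for v in(25,40,49,80,100,115,120,130):
    d=np.diff(g[v,150:370]); k=np.where(abs(d)>12)[0]+150; print(v,k)
a=np.radians(94.9);dd=np.array([np.cos(a),np.sin(a)]);n=np.array([dd[1],-dd[0]])
N=np.array([.563,-.0149]);lat=lambda u,v,z:n@(ray("wrist",u,v,z,c)[:2]-N)*1e3
print("plunger lat",lat(256,108,.117+.003),"ram",lat(260.5,48,.06), "plate",lat(168,100,.012),lat(352,100,.012))
print("tcp lat",n@(observe()["position"][:2]-N)*1e3)
E
```

```text
25 [160 161 162 243 244 245 246 247 248 274 275 356 357 358]
40 [161 162 163 243 244 245 246 247 248 274 275 354 355 356]
49 [162 163 164 238 239 241 278 279 280 354 355 356]
80 [164 165 166 167 274 351 352 353]
100 [166 167 168 244 349 350 351]
115 [167 168 169 170 239 240 242 244 246 268 270 271 348 349 350]
120 [168 169 170 239 240 242 245 246 268 270 347 348 349]
130 [169 170 171 239 240 241 242 243 245 268 270 346 347 348]
plunger lat 0.24748734626699914 ram 2.4749300989567344 plate -61.78018409833993 67.46595264819948
tcp lat 0.027818779935966393
```

drive_tool(
  offset=[
    [-0.04,0.04,0],
    [0,0,0.1],
    [0,0,0.2],
    [0,0,0.2],
    [0,0,0.2],
    [0,0,0.2],
    [0,0,0.2],
    [0,0,0.2],
    [0,0,0.15],
    [0,0,0.05],
  ],
  turn=[
    [0,0,0],
    [0,0,0],
    [0,0,0],
    [0,0,0],
    [0,0,0],
    [0,0,0],
    [0,0,0],
    [0,0,0],
    [0,0,0],
    [0,0,0],
  ],
  hand=[0,0,0,0,0,0,0,0,0,0],
)

```text
time_s: 9.15
position: [0.5645, -0.0133, 0.0445]
tool_rot: [[-0.086, 0.996, -0.0], [0.996, 0.086, 0.0], [0.0, -0.0, -1.0]]
ft_force: [0.4, -0.3, -2.6]
grip_width: 0.0391
gripper_force: 61.0
```

drive_tool(
  offset=[
    [0,0,0.02],
    [0,0,0.01],
    [0,0,0],
    [0,0,0],
    [0,0,0],
    [0,0,0],
    [0,0,0],
    [0,0,0],
    [0,0,0],
    [0,0,0],
  ],
  turn=[
    [0,0,0],
    [0,0,0],
    [0,0,0],
    [0,0,0],
    [0,0,0],
    [0,0,0],
    [0,0,0],
    [0,0,0],
    [0,0,0],
    [0,0,0],
  ],
  hand=[0,0,0,0,0.2,0.4,0.6,0.8,1,1],
)

```text
time_s: 10.4
position: [0.5647, -0.0134, 0.0437]
tool_rot: [[-0.086, 0.996, 0.0], [0.996, 0.086, -0.0], [-0.0, 0.0, -1.0]]
ft_force: [-0.4, 0.1, 1.1]
grip_width: 0.0855
gripper_force: 0.0
```

drive_tool(
  offset=[
    [0,0,0],
    [0,0,0],
    [0,0,-0.2],
    [0,0,-0.5],
    [0,0,-0.7],
    [0,0,-0.8],
    [0,0,-0.8],
    [0,0,-0.8],
    [0,0,-0.6],
    [0,0,-0.3],
  ],
  turn=[
    [0,0,0],
    [0,0,0],
    [0,0,0],
    [0,0,0],
    [0,0,0],
    [0,0,0],
    [0,0,0],
    [0,0,0],
    [0,0,0],
    [0,0,0],
  ],
  hand=[1,1,1,1,1,1,1,1,1,1],
)

```text
time_s: 11.65
position: [0.5648, -0.0133, 0.2334]
tool_rot: [[-0.086, 0.996, 0.002], [0.996, 0.086, -0.0], [-0.001, 0.002, -1.0]]
ft_force: [-0.8, 0.1, 0.9]
grip_width: 0.0854
gripper_force: 0.0
```

```bash
python3 - <<'E'
from h import *
c=camera_info("wrist");np.save("c.npy",c,allow_pickle=True)
w=get_image("wrist");s=get_image("side")
s=cv2.resize(s[150:310,220:300],(288,576),interpolation=cv2.INTER_CUBIC)
o=np.zeros((576,800,3),np.uint8);o[:384,:512]=w;o[:,512:]=s;cv2.imwrite("pics/p1.png",o)
N=np.array([.5648,-.0149,.077]);a=np.radians(94.9);d=np.array([np.cos(a),np.sin(a),0]);e=np.array([-d[1],d[0],0])
for i in(-1,1):
  for j in(-1,1):print(i,j,proj("wrist",N+i*.038*d+j*.02*e,c).round(1))
print(proj("wrist",N+.078*d-[0,0,.021],c), proj("wrist",N-.039*d-[0,0,.009],c))
E
```

```text
-1 -1 [275.  219.1]
-1 1 [235.3 219.1]
1 -1 [276.6 143.5]
1 1 [233.7 143.5]
[255.18608691  97.90277867] [255.15157459 216.63469963]
```

View pics/p1.png

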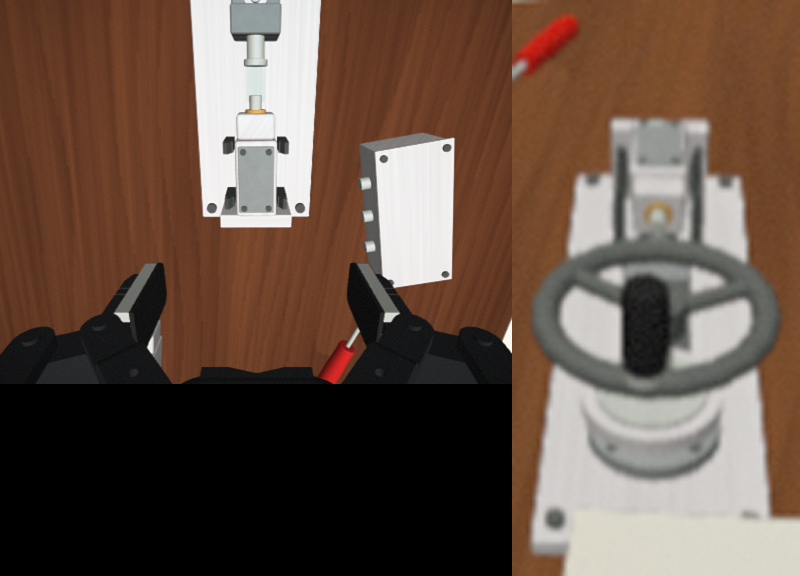

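The switch sits square between the four posts, its plunger at (255,100) facing the ram. Next I'll go towards the handle and look from short of it.

drive_tool(
  offset=[
    [0.3,0,0],
    [0.6,0,0],
    [0.75,0,0],
    [0.8,0.01,0],
    [0.8,0.01,0],
    [0.8,0.01,0],
    [0.8,0.01,0],
    [0.7,0,0],
    [0.5,0,0],
    [0.3,0,0],
  ],
  turn=[
    [0,0,0],
    [0,0,0],
    [0,0,0],
    [0,0,0],
    [0,0,0],
    [0,0,0],
    [0,0,0],
    [0,0,0],
    [0,0,0],
    [0,0,0],
  ],
  hand=[1,1,1,1,1,1,1,1,1,1],
)

```text
time_s: 13.0
position: [0.544, 0.2409, 0.2311]
tool_rot: [[-0.087, 0.996, -0.001], [0.996, 0.087, -0.0], [-0.0, -0.001, -1.0]]
ft_force: [-0.1, -0.2, -0.1]
grip_width: 0.0854
gripper_force: 0.0
```

```bash
python3 - <<'E'
from h import *
np.set_printoptions(precision=4,suppress=True)
print(observe()["position"])
c=camera_info("wrist");np.save("c.npy",c,allow_pickle=True)
cv2.imwrite("pics/h1.png",get_image("wrist"))
for p in((.5447,.2205,.117),(.541,.282,.167),(.541,.282,.143)):print(proj("wrist",np.array(p),c))
E
```

```text
[0.544  0.2409 0.2311]
[254.392  217.3669]
[256.2434 158.8629]
[256.3008 152.086 ]
```

View pics/h1.png

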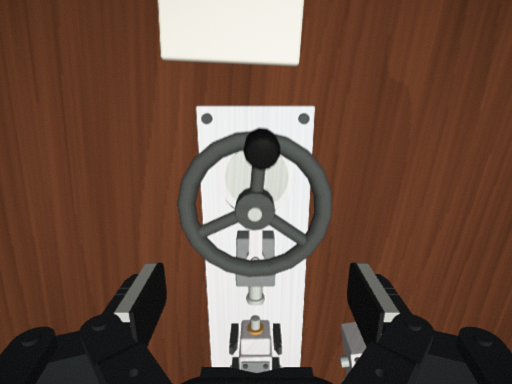

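The hub is at (255,214) and the centre of the handle top at (262,148).

```bash
python3 - <<'E'
from h import *
np.set_printoptions(precision=4,suppress=True)
c=np.load("c.npy",allow_pickle=True).item()
im=cv2.imread("pics/h1.png");g=cv2.cvtColor(im,6)
m=(g<35).astype(np.uint8);m[240:]=0
n,l,st,ce=cv2.connectedComponentsWithStats(m)
for i in range(1,n):
    if st[i,4]>100:print(st[i],ce[i])
h=ray("wrist",255,214,.117,c);print("hub",h)
for z in(.167,.155,.143):
    q=ray("wrist",262,148,z,c);d=(q-np.array([.5447,.2210,z]));print(q,np.linalg.norm(d),np.degrees(np.arctan2(d[1],d[0])))
# rim: project circle centre
for dx in(0,.002):
  a=np.linspace(0,6.28,200);P=[proj("wrist",np.array([.5447+.07*np.cos(t),.2205+dx+.07*np.sin(t),.103]),c) for t in a]
  print(np.min(P,0),np.max(P,0))
E
```

```text
[ 244  129   36   40 1009] [261.0763 148.8186]
hub [0.545  0.2237 0.117 ]
[0.5441 0.2894 0.167 ] 0.06842003858303383 90.51353020185353
[0.5445 0.2874 0.155 ] 0.06636760863102012 90.20488288378829
[0.5448 0.2853 0.143 ] 0.06431722747061387 89.87654667143464
[176.9734 133.2244] [332.0657 278.4631]
[176.9896 130.8002] [332.4307 276.693 ]
```

drive_tool(
  offset=[
    [0.4,0.03,0],
    [0.4,0.03,0],
    [0.26,0.01,0.1],
    [0,0,0.3],
    [0,0,0.4],
    [0,0,0.5],
    [0,0,0.5],
    [0,0,0.4],
    [0,0,0.3],
    [0,0,0.18],
  ],
  turn=[
    [0,0,0],
    [0,0,0],
    [0,0,0],
    [0,0,0],
    [0,0,0],
    [0,0,0],
    [0,0,0],
    [0,0,0],
    [0,0,0],
    [0,0,0],
  ],
  hand=[1,1,1,1,1,1,1,1,1,1],
)

```text
time_s: 14.3
position: [0.5435, 0.2822, 0.1238]
tool_rot: [[-0.086, 0.996, -0.0], [0.996, 0.086, -0.0], [-0.0, -0.0, -1.0]]
ft_force: [-0.1, -0.8, 0.5]
grip_width: 0.0851
gripper_force: 0.0
```

drive_tool(
  offset=[
    [0,0,0],
    [0,0,0],
    [0,0,0],
    [0,0,0],
    [0,0,0],
    [0,0,0],
    [0,0,0],
    [0,0,0],
    [0,0,0],
    [0,0,0],
  ],
  turn=[
    [0,0,0],
    [0,0,0],
    [0,0,0],
    [0,0,0],
    [0,0,0],
    [0,0,0],
    [0,0,0],
    [0,0,0],
    [0,0,0],
    [0,0,0],
  ],
  hand=[0.8,0.65,0.5,0.4,0.3,0.2,0.1,0,0,0],
  newtons=50,
)

```text
time_s: 15.55
position: [0.5437, 0.2824, 0.1249]
tool_rot: [[-0.086, 0.996, 0.001], [0.996, 0.086, 0.0], [0.0, 0.001, -1.0]]
ft_force: [-0.8, -1.5, 5.1]
grip_width: 0.0247
gripper_force: 49.3
```

```bash
python3 - <<'E'
from h import *
np.set_printoptions(precision=4,suppress=True)
s=observe();print(s["position"],s["tool_rot"],s["ft_force"],s["wrist_torque"],s["grip_width"],env.hold_point_z)
R=s["tool_rot"]
crop("wrist",0,0,512,384,1,"pics/h2.png")
E
```

```text
[0.5437 0.2824 0.1249] [[-0.0859  0.9963  0.0007]
 [ 0.9963  0.0859  0.0002]
 [ 0.0001  0.0007 -1.    ]] [-0.7524 -1.4919  5.0967] [-0.0268  0.1155  0.0204] 0.024732765648591212 0.0187
```

View pics/h2.png

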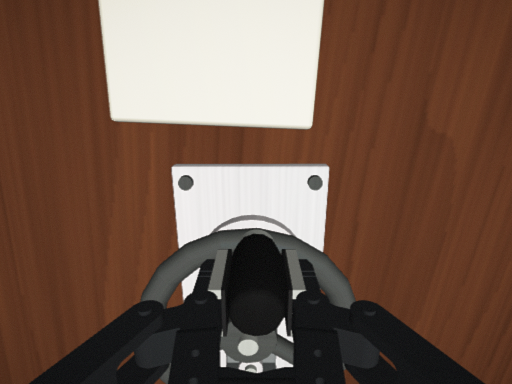

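The handle is gripped between the pads at about (257,290), and the wheel is near θ≈4°. I'll compute the circle rows; tool x lies along nest −x, so the position is 1.55·(cosθ, sinθ) units.

```bash
python3 - <<'E'
import numpy as np
def rows(t):
    p=np.round(1.55*np.c_[np.cos(np.radians(t)),np.sin(np.radians(t)),0*np.array(t)],2)
    print(int(t[0]),int(t[-1]),(np.round(np.diff(p,axis=0),2)+0).tolist())
rows(np.cumsum([4,3,5,7,8,9,9,9,9,9,9]))
for s in(81,171,261,351):rows(s+9*np.arange(11))
rows(np.cumsum([351,5,3,1,0,0]))
E
```

```text
4 81 [[-0.01, 0.08, 0.0], [-0.02, 0.13, 0.0], [-0.05, 0.18, 0.0], [-0.09, 0.2, 0.0], [-0.13, 0.21, 0.0], [-0.15, 0.19, 0.0], [-0.19, 0.15, 0.0], [-0.21, 0.13, 0.0], [-0.22, 0.09, 0.0], [-0.24, 0.06, 0.0]]
81 171 [[-0.24, 0.02, 0.0], [-0.24, -0.02, 0.0], [-0.24, -0.06, 0.0], [-0.22, -0.09, 0.0], [-0.21, -0.13, 0.0], [-0.19, -0.15, 0.0], [-0.15, -0.19, 0.0], [-0.13, -0.21, 0.0], [-0.09, -0.22, 0.0], [-0.06, -0.24, 0.0]]
171 261 [[-0.02, -0.24, 0.0], [0.02, -0.24, 0.0], [0.06, -0.24, 0.0], [0.09, -0.22, 0.0], [0.13, -0.21, 0.0], [0.15, -0.19, 0.0], [0.19, -0.15, 0.0], [0.21, -0.13, 0.0], [0.22, -0.09, 0.0], [0.24, -0.06, 0.0]]
261 351 [[0.24, -0.02, 0.0], [0.24, 0.02, 0.0], [0.24, 0.06, 0.0], [0.22, 0.09, 0.0], [0.21, 0.13, 0.0], [0.19, 0.15, 0.0], [0.15, 0.19, 0.0], [0.13, 0.21, 0.0], [0.09, 0.22, 0.0], [0.06, 0.24, 0.0]]
351 441 [[0.02, 0.24, 0.0], [-0.02, 0.24, 0.0], [-0.06, 0.24, 0.0], [-0.09, 0.22, 0.0], [-0.13, 0.21, 0.0], [-0.15, 0.19, 0.0], [-0.19, 0.15, 0.0], [-0.21, 0.13, 0.0], [-0.22, 0.09, 0.0], [-0.24, 0.06, 0.0]]
351 360 [[0.02, 0.13, 0.0], [0.0, 0.08, 0.0], [0.0, 0.03, 0.0], [0.0, 0.0, 0.0], [0.0, 0.0, 0.0]]
```

drive_tool(
  offset=[
    [-0.01,0.08,0],
    [-0.02,0.13,0],
    [-0.05,0.18,0],
    [-0.09,0.2,0],
    [-0.13,0.21,0],
    [-0.15,0.19,0],
    [-0.19,0.15,0],
    [-0.21,0.13,0],
    [-0.22,0.09,0],
    [-0.24,0.06,0],
  ],
  turn=[
    [0,0,0],
    [0,0,0],
    [0,0,0],
    [0,0,0],
    [0,0,0],
    [0,0,0],
    [0,0,0],
    [0,0,0],
    [0,0,0],
    [0,0,0],
  ],
  hand=[0,0,0,0,0,0,0,0,0,0],
)

```text
time_s: 16.85
position: [0.6043, 0.235, 0.1249]
tool_rot: [[-0.086, 0.996, -0.001], [0.996, 0.086, 0.0], [0.0, -0.001, -1.0]]
ft_force: [-6.1, -1.1, 7.3]
grip_width: 0.0247
gripper_force: 49.6
```

drive_tool(
  offset=[
    [-0.24,0.01,0],
    [-0.24,-0.03,0],
    [-0.24,-0.06,0],
    [-0.22,-0.09,0],
    [-0.21,-0.13,0],
    [-0.19,-0.15,0],
    [-0.15,-0.19,0],
    [-0.13,-0.21,0],
    [-0.09,-0.22,0],
    [-0.06,-0.24,0],
  ],
  turn=[
    [0,0,0],
    [0,0,0],
    [0,0,0],
    [0,0,0],
    [0,0,0],
    [0,0,0],
    [0,0,0],
    [0,0,0],
    [0,0,0],
    [0,0,0],
  ],
  hand=[0,0,0,0,0,0,0,0,0,0],
)

```text
time_s: 18.1
position: [0.5591, 0.1602, 0.1249]
tool_rot: [[-0.086, 0.996, 0.003], [0.996, 0.086, 0.001], [0.001, 0.003, -1.0]]
ft_force: [2.4, 6.0, 3.9]
grip_width: 0.0246
gripper_force: 49.4
```

drive_tool(
  offset=[
    [-0.01,-0.24,0],
    [0.03,-0.24,0],
    [0.06,-0.24,0],
    [0.09,-0.22,0],
    [0.13,-0.21,0],
    [0.15,-0.19,0],
    [0.19,-0.15,0],
    [0.21,-0.13,0],
    [0.22,-0.09,0],
    [0.24,-0.06,0],
  ],
  turn=[
    [0,0,0],
    [0,0,0],
    [0,0,0],
    [0,0,0],
    [0,0,0],
    [0,0,0],
    [0,0,0],
    [0,0,0],
    [0,0,0],
    [0,0,0],
  ],
  hand=[0,0,0,0,0,0,0,0,0,0],
)

```text
time_s: 19.35
position: [0.4836, 0.206, 0.1249]
tool_rot: [[-0.086, 0.996, 0.001], [0.996, 0.086, -0.001], [-0.001, 0.001, -1.0]]
ft_force: [3.4, -0.8, 4.8]
grip_width: 0.025
gripper_force: 49.5
```

drive_tool(
  offset=[
    [0.24,-0.02,0],
    [0.24,0.02,0],
    [0.24,0.06,0],
    [0.22,0.09,0],
    [0.21,0.13,0],
    [0.19,0.15,0],
    [0.15,0.19,0],
    [0.13,0.21,0],
    [0.09,0.22,0],
    [0.06,0.24,0],
  ],
  turn=[
    [0,0,0],
    [0,0,0],
    [0,0,0],
    [0,0,0],
    [0,0,0],
    [0,0,0],
    [0,0,0],
    [0,0,0],
    [0,0,0],
    [0,0,0],
  ],
  hand=[0,0,0,0,0,0,0,0,0,0],
)

```text
time_s: 20.6
position: [0.5289, 0.2806, 0.1249]
tool_rot: [[-0.086, 0.996, 0.0], [0.996, 0.086, -0.001], [-0.001, 0.0, -1.0]]
ft_force: [-0.4, -2.7, 7.5]
grip_width: 0.0243
gripper_force: 49.7
```

drive_tool(
  offset=[
    [0.02,0.24,0],
    [-0.02,0.24,0],
    [-0.06,0.24,0],
    [-0.09,0.22,0],
    [-0.13,0.21,0],
    [-0.15,0.19,0],
    [-0.19,0.15,0],
    [-0.21,0.13,0],
    [-0.22,0.09,0],
    [-0.24,0.06,0],
  ],
  turn=[
    [0,0,0],
    [0,0,0],
    [0,0,0],
    [0,0,0],
    [0,0,0],
    [0,0,0],
    [0,0,0],
    [0,0,0],
    [0,0,0],
    [0,0,0],
  ],
  hand=[0,0,0,0,0,0,0,0,0,0],
)

```text
time_s: 21.85
position: [0.604, 0.2356, 0.1249]
tool_rot: [[-0.086, 0.996, 0.001], [0.996, 0.086, 0.0], [0.0, 0.001, -1.0]]
ft_force: [-0.4, 0.8, 6.3]
grip_width: 0.0245
gripper_force: 49.6
```

drive_tool(
  offset=[
    [-0.24,0.02,0],
    [-0.24,-0.02,0],
    [-0.24,-0.06,0],
    [-0.22,-0.09,0],
    [-0.21,-0.13,0],
    [-0.19,-0.15,0],
    [-0.15,-0.19,0],
    [-0.13,-0.21,0],
    [-0.09,-0.22,0],
    [-0.06,-0.24,0],
  ],
  turn=[
    [0,0,0],
    [0,0,0],
    [0,0,0],
    [0,0,0],
    [0,0,0],
    [0,0,0],
    [0,0,0],
    [0,0,0],
    [0,0,0],
    [0,0,0],
  ],
  hand=[0,0,0,0,0,0,0,0,0,0],
)

```text
time_s: 23.1
position: [0.559, 0.1603, 0.1249]
tool_rot: [[-0.086, 0.996, 0.003], [0.996, 0.086, -0.0], [-0.001, 0.003, -1.0]]
ft_force: [3.2, 0.6, 5.4]
grip_width: 0.0245
gripper_force: 49.5
```

drive_tool(
  offset=[
    [-0.02,-0.24,0],
    [0.02,-0.24,0],
    [0.06,-0.24,0],
    [0.09,-0.22,0],
    [0.13,-0.21,0],
    [0.15,-0.19,0],
    [0.19,-0.15,0],
    [0.21,-0.13,0],
    [0.22,-0.09,0],
    [0.24,-0.06,0],
  ],
  turn=[
    [0,0,0],
    [0,0,0],
    [0,0,0],
    [0,0,0],
    [0,0,0],
    [0,0,0],
    [0,0,0],
    [0,0,0],
    [0,0,0],
    [0,0,0],
  ],
  hand=[0,0,0,0,0,0,0,0,0,0],
)

```text
time_s: 24.35
position: [0.4835, 0.206, 0.1249]
tool_rot: [[-0.086, 0.996, 0.001], [0.996, 0.086, -0.0], [-0.001, 0.001, -1.0]]
ft_force: [4.5, -0.8, 4.9]
grip_width: 0.0247
gripper_force: 49.6
```

drive_tool(
  offset=[
    [0.24,-0.02,0],
    [0.24,0.02,0],
    [0.24,0.06,0],
    [0.22,0.09,0],
    [0.21,0.13,0],
    [0.19,0.15,0],
    [0.15,0.19,0],
    [0.13,0.21,0],
    [0.09,0.22,0],
    [0.06,0.24,0],
  ],
  turn=[
    [0,0,0],
    [0,0,0],
    [0,0,0],
    [0,0,0],
    [0,0,0],
    [0,0,0],
    [0,0,0],
    [0,0,0],
    [0,0,0],
    [0,0,0],
  ],
  hand=[0,0,0,0,0,0,0,0,0,0],
)

```text
time_s: 25.6
position: [0.5286, 0.2806, 0.1249]
tool_rot: [[-0.086, 0.996, -0.0], [0.996, 0.086, -0.001], [-0.001, -0.0, -1.0]]
ft_force: [-0.3, -4.0, 8.6]
grip_width: 0.0243
gripper_force: 49.8
```

drive_tool(
  offset=[
    [0.02,0.24,0],
    [-0.02,0.24,0],
    [-0.06,0.24,0],
    [-0.09,0.22,0],
    [-0.13,0.21,0],
    [-0.15,0.19,0],
    [-0.19,0.15,0],
    [-0.21,0.13,0],
    [-0.22,0.09,0],
    [-0.24,0.06,0],
  ],
  turn=[
    [0,0,0],
    [0,0,0],
    [0,0,0],
    [0,0,0],
    [0,0,0],
    [0,0,0],
    [0,0,0],
    [0,0,0],
    [0,0,0],
    [0,0,0],
  ],
  hand=[0,0,0,0,0,0,0,0,0,0],
)

```text
time_s: 26.85
position: [0.604, 0.2356, 0.1249]
tool_rot: [[-0.086, 0.996, 0.001], [0.996, 0.086, 0.0], [0.0, 0.001, -1.0]]
ft_force: [0.2, 1.0, 5.3]
grip_width: 0.0244
gripper_force: 49.7
```

drive_tool(
  offset=[
    [-0.24,0.02,0],
    [-0.24,-0.02,0],
    [-0.24,-0.06,0],
    [-0.22,-0.09,0],
    [-0.21,-0.13,0],
    [-0.19,-0.15,0],
    [-0.15,-0.19,0],
    [-0.13,-0.21,0],
    [-0.09,-0.22,0],
    [-0.06,-0.24,0],
  ],
  turn=[
    [0,0,0],
    [0,0,0],
    [0,0,0],
    [0,0,0],
    [0,0,0],
    [0,0,0],
    [0,0,0],
    [0,0,0],
    [0,0,0],
    [0,0,0],
  ],
  hand=[0,0,0,0,0,0,0,0,0,0],
)

```text
time_s: 28.1
position: [0.5588, 0.1602, 0.1249]
tool_rot: [[-0.086, 0.996, 0.002], [0.996, 0.086, -0.0], [-0.001, 0.002, -1.0]]
ft_force: [2.6, 0.7, 6.3]
grip_width: 0.0248
gripper_force: 49.5
```

drive_tool(
  offset=[
    [-0.02,-0.24,0],
    [0.02,-0.24,0],
    [0.06,-0.24,0],
    [0.09,-0.22,0],
    [0.13,-0.21,0],
    [0.15,-0.19,0],
    [0.19,-0.15,0],
    [0.21,-0.13,0],
    [0.22,-0.09,0],
    [0.24,-0.06,0],
  ],
  turn=[
    [0,0,0],
    [0,0,0],
    [0,0,0],
    [0,0,0],
    [0,0,0],
    [0,0,0],
    [0,0,0],
    [0,0,0],
    [0,0,0],
    [0,0,0],
  ],
  hand=[0,0,0,0,0,0,0,0,0,0],
)

```text
time_s: 29.35
position: [0.4835, 0.2061, 0.1249]
tool_rot: [[-0.086, 0.996, 0.001], [0.996, 0.086, -0.0], [-0.001, 0.001, -1.0]]
ft_force: [5.2, -1.2, 4.3]
grip_width: 0.0245
gripper_force: 49.6
```

drive_tool(
  offset=[
    [0.24,-0.02,0],
    [0.24,0.02,0],
    [0.24,0.06,0],
    [0.22,0.09,0],
    [0.21,0.13,0],
    [0.19,0.15,0],
    [0.15,0.19,0],
    [0.13,0.21,0],
    [0.09,0.22,0],
    [0.06,0.24,0],
  ],
  turn=[
    [0,0,0],
    [0,0,0],
    [0,0,0],
    [0,0,0],
    [0,0,0],
    [0,0,0],
    [0,0,0],
    [0,0,0],
    [0,0,0],
    [0,0,0],
  ],
  hand=[0,0,0,0,0,0,0,0,0,0],
)

```text
time_s: 30.6
position: [0.5286, 0.2805, 0.1249]
tool_rot: [[-0.086, 0.996, -0.001], [0.996, 0.086, -0.001], [-0.001, -0.001, -1.0]]
ft_force: [-0.3, -4.5, 8.2]
grip_width: 0.0248
gripper_force: 49.8
```

drive_tool(
  offset=[
    [0.02,0.15,0],
    [0,0.08,0],
    [0,0.03,0],
    [0,0,0],
    [0,0,0],
    [0,0,0],
    [0,0,0],
    [0,0,0],
    [0,0,0],
    [0,0,0],
  ],
  turn=[
    [0,0,0],
    [0,0,0],
    [0,0,0],
    [0,0,0],
    [0,0,0],
    [0,0,0],
    [0,0,0],
    [0,0,0],
    [0,0,0],
    [0,0,0],
  ],
  hand=[0,0,0,0,0,0,0,0,0,0],
)

```text
time_s: 31.85
position: [0.5388, 0.2822, 0.1249]
tool_rot: [[-0.086, 0.996, 0.0], [0.996, 0.086, -0.001], [-0.001, -0.0, -1.0]]
ft_force: [0.7, -1.3, 6.7]
grip_width: 0.0245
gripper_force: 49.8
```

drive_tool(
  offset=[
    [0,0.02,0],
    [0,0.02,0],
    [0,0,0],
    [0,0,0],
    [0,0,0],
    [0,0,0],
    [0,0,0],
    [0,0,0],
    [0,0,0],
    [0,0,0],
  ],
  turn=[
    [0,0,0],
    [0,0,0],
    [0,0,0],
    [0,0,0],
    [0,0,0],
    [0,0,0],
    [0,0,0],
    [0,0,0],
    [0,0,0],
    [0,0,0],
  ],
  hand=[0,0,0,0.2,0.4,0.6,0.8,1,1,1],
)

```text
time_s: 33.1
position: [0.5407, 0.2829, 0.1245]
tool_rot: [[-0.086, 0.996, -0.0], [0.996, 0.086, -0.0], [-0.0, -0.0, -1.0]]
ft_force: [-0.6, 0.6, 0.8]
grip_width: 0.0855
gripper_force: 0.0
```

drive_tool(
  offset=[
    [0,0,0],
    [0,0,0],
    [0,0,-0.2],
    [0,0,-0.4],
    [0,0,-0.5],
    [0,0,-0.5],
    [0,0,-0.5],
    [0,0,-0.3],
    [0,0,-0.2],
    [0,0,-0.1],
  ],
  turn=[
    [0,0,0],
    [0,0,0],
    [0,0,0],
    [0,0,0],
    [0,0,0],
    [0,0,0],
    [0,0,0],
    [0,0,0],
    [0,0,0],
    [0,0,0],
  ],
  hand=[1,1,1,1,1,1,1,1,1,1],
)

```text
time_s: 34.35
position: [0.5406, 0.2829, 0.2327]
tool_rot: [[-0.086, 0.996, -0.0], [0.996, 0.086, -0.0], [-0.0, -0.0, -1.0]]
ft_force: [-0.0, 0.7, 0.2]
grip_width: 0.0853
gripper_force: 0.0
```

drive_tool(
  offset=[
    [-0.4,0,0],
    [-0.4,0,0],
    [-0.4,0,0],
    [-0.4,0,0],
    [-0.2,0,0],
    [0,0,0],
    [0,0,0],
    [0,0,0],
    [0,0,0],
    [0,0,0],
  ],
  turn=[
    [0,0,0],
    [0,0,0],
    [0,0,0],
    [0,0,0],
    [0,0,0],
    [0,0,0],
    [0,0,0],
    [0,0,0],
    [0,0,0],
    [0,0,0],
  ],
  hand=[1,1,1,1,1,1,1,1,1,1],
)

```text
time_s: 35.6
position: [0.5468, 0.2114, 0.2325]
tool_rot: [[-0.086, 0.996, -0.0], [0.996, 0.086, 0.0], [0.0, -0.0, -1.0]]
ft_force: [0.3, 0.1, -0.3]
grip_width: 0.0854
gripper_force: 0.0
```

```bash
python3 - <<'E'
from h import *
crop("wrist",0,0,512,384,1.5,"pics/f1.png")
E
```

```text
(no output)
```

View pics/f1.png

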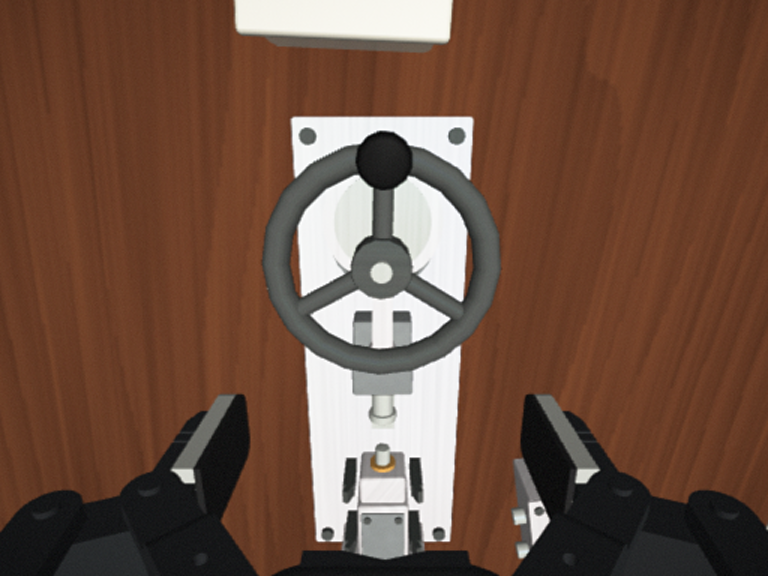

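The handle at (384,160) points straight away from the nest. The ram is fully back, and the switch sits in the nest with its plunger out at (382,455).

```bash
python3 -c "
from rig import env
print(env.close_job())"
```

```text
the job is handed in; nothing more can be done
None
```

The plunger switch is in the nest, cover up with its plunger facing the ram. I cranked the wheel three turns clockwise at about five seconds each. It stopped with the ram fully back, I let go of the handle, and the job is handed in.

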